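Clamp the foam offcut with the ratchet hold-down

TASK

Get the white foam offcut held fast for carving: slide it lengthwise under the raised strap of the blue hold-down clamp, between the low side fences and up against the end stop, and let go of it. Then work the red ratchet handle back and forth between its two yellow posts until the clamp screw is fully tight and the rubber foot presses on the foam; turn the screw by the handle only, not by the toothed wheel. Leave the glue bottle, the two paint pots and the tape measure where they stand.

Things in the scene. Friction and masses are not known exactly. Their poses are not given: they have to be found in the camera images.
- foam_center (a point): White foam offcut, a block 60 mm wide (its x), 138 mm long (its y), 45 mm high (its z), 30 g, lying flat and loose on the table; the point is its centre, 23 mm above its underside. Either end may go first. Grip it across the 60 mm width.
- hold_down: Blue steel hold-down clamp fixed to the table. Origin: on the table under the vertical clamp screw; z up, +y along the bed from the screw to the open loading end, handle on the -x side. Bed plate 12 mm thick, y -70 to +145, x -65 to +65 mm. Yellow swing posts, 12 mm thick, up to z 120, at x,y = (-41,-52) and (-54,+38) mm.
- foam_seat (a point): Where the centre of the seated foam comes to lie: 97.5 mm along the clamp's +y from the screw axis, 35 mm above the table (fixed; axes as the clamp's). The foam's length lies along this y. To keep the gripper's body clear of screw and strap, hold the foam about 20 mm outward (+y) of its centre.
- handle_knob (a point): On the axis of the upright black knob, 24 mm in diameter, 48 mm high (z 112 to 160 mm over the table; this point at z 140), at the outer end of the red ratchet handle, 130 mm from the screw axis. The handle bar below the knob is 20 mm wide, z 104 to 112. Move the knob along its arc with the fingers around it, or push it from the side.
- ratchet_handle (a joint): Handle angle, -0.75 to 0.45 rad, stopped by the posts; grows clockwise seen from above. At q the knob is at x = -130 cos q, y = 130 sin q mm in the clamp's frame. Clockwise swings drive the screw by a pawl on a 20-tooth wheel (up to 0.31 rad idle before it bites; 4 to 6 N at the knob); swung back it clicks over the teeth (under 1.5 N) and the screw stays. It stays where left.
- clamp_screw (a joint): Turn of the clamp screw, 0 (strap fully raised) to 3.0 rad (fully tight, a hard stop), growing clockwise seen from above; starts between 0 and 0.5, is not turned back by the handle, and draws the strap down 5 mm per rad. The foot meets the foam at about 2.2 rad.
- foot: Round black rubber foot, 24 mm across, under the outer end of the strap, on a spring of 2 N/mm; its origin is not on the rubber: the rubber is centred 45 mm along the clamp +y from it, and the underside 68 mm above it.
- glue: Glue bottle, white with a red nozzle, 58 mm wide, 164 mm high, standing; origin under its centre. Bystander.
- pot_brown: Paint pot with brown lid, 61 mm wide, 55 mm high; origin under its centre. Bystander.
- pot_green: Paint pot with green lid, 54 mm wide, 61 mm high; origin under its centre. Bystander.
- tape: Orange tape measure, 66 x 78 x 38 mm; origin under its centre. Bystander.
- end_stop (a point): Middle of the steel end stop's face, which looks along the clamp's +y: 28 mm from the screw axis, on the bed (12 mm over the table). The stop bar is 20 mm high. From it two side fences run along +y for 46 mm, 12 mm high, 70 mm apart inside (5 mm play each side of the foam).
- strap: Steel strap over the bed, 36 mm wide, reaching to 58 mm along the clamp's +y; its origin is the clamp's origin, lowered as the strap comes down. Above that origin: underside 81 mm, top 95 mm, brass bush at the screw to 101 mm. Foam goes in under it: put it on the bed with its near end beyond y = 76 mm, clear of strap and fences, then slide it in the clamp's -y direction.
- ratchet_wheel: Steel clamp screw with the toothed ratchet wheel on top, 58 mm across, z 113 to 124 mm above the table on the screw axis, and a hex head up to z 136. Its origin is on the table under the screw axis, as the clamp's. Not to be turned with the fingers.

How it is judged:
By the outcome, as a careful person would: the job done as asked, in the order asked, and still so for the second after the job is handed in, with the robot touching nothing.
It also fails if it takes over 72 s, if anything falls off the work surface, if the arm or the gripper's body presses on something with over 40 N, if the wrist force passes 120 N, or if a joint passes its speed limit or range.

ROBOT

A 6-joint arm with a two-finger parallel gripper is mounted at the origin on a cart in front of the work surface, level with it; the furniture and walls round the work are solid. World frame = base frame: x ahead of the robot, y to its left, z up, the work surface at z = 0. Lengths are in m, angles in rad, forces in N, time in s.
With the tool pointing down it reaches from about 0.3 to 0.875 m from the base axis. Payload 6.4 kg.
Tool frame: the origin (TCP) lies midway between the tips of the shut fingers; the grasp point (between the pads) lies 19 mm behind it (ctrl.pinch_z is the distance from the TCP to the grasp point, in m); z points along the fingers, y is the line along which they close (so a half turn about z gives the same grasp; the last joint's range is limited). The gripper opens to 85 mm and grips with 20 to 120 N. Pads are 22 mm wide; open, the fingers measure 114 mm over their backs; the gripper's body (76 mm by 85 mm) begins 54 mm behind the grasp point. The pads swing forward as they close: fully open they stand 13 mm farther back than shut.
Start: joints at [-1.507, 0.181, 1.607, -0, 1.354, -0.206], TCP at [0.153, -0.554, 0.231] pointing down, gripper open.
Joint ranges: [-2.99, 2.99], [-0.89, 2.07], [0.3, 2.58], [-1.14, 4.28], [0, 2.63], [-3.12, 3.12]. Speed limits (rad/s): [2.57, 2.57, 3.01, 3.14, 3.14, 3.14].

INTERFACE

Orientations are given as a unit quaternion [w, x, y, z].
In Python, from bench import ctrl gives the robot as it stands.
- The arm moves only by the tool apply_moves, never from a script. Its argument "moves" is a list of rows, each an object with "jaw": the opening, from 0 (shut) to 1 (fully open); "offset": the shift along the tool's x, y, z in mm, a list of three; "rot": the turn, a rotation vector about the tool's x, y, z in degrees, a list of three. In form: [{"jaw": jaw, "offset": [dx, dy, dz], "rot": [ax, ay, az]}, ...]. A call has exactly 5 rows; each row shifts and turns the commanded pose from where the row before left it, along the tool's axes as they then stand; what a row does not reach is not made up. A row lasts 1/8 s, in which the tool goes at most 62.5 mm and 10.7 degrees, less where a joint would pass 70% of its speed; a pose out of reach is approached as far as the arm can. A call is refused whole if a number of a shift passes 62.5 or a number of a turn 10.7, either way. A call with a gripper value outside its range is refused whole. The fingers move at their own pace and stop on an object; the grip force is fixed at half the most. Time passes only in rows, so rows that do not move let the fingers close, or fill a call up. It gives the time, the measured TCP pose, the force, the opening and the grip force at its end, in the units of the state.
- ctrl.get_obs(): the state, without advancing time (a new reading comes with each control period).
- ctrl.camera(name): name is "side" or "top" or "wrist"; returns (picture, depth): 400x640x3 uint8, red, green, blue; 400x640 float32, m along the optical axis (not along the pixel's ray), 0 where there is no reading.
- ctrl.camera_params(name): a dict with "K" (3x3 intrinsics, pixels), "cam_to_world" (4x4, takes a point from camera to world coordinates); the wrist camera has in their place "mount" (4x4, takes a point from camera to tool coordinates, whose origin is the TCP and whose axes are the flange's). Camera axes: x right, y down, z forward; pixel columns grow to the right and rows downward; lengths in m; the calibration is good to about 2 mm. The wrist camera is an equidistant fisheye: a pixel r from the principal point sees the ray r / f radians off the axis. A picture is of the moment at which its call begins: read the wrist's pose just before it. camera_params takes no time and is no camera call.
- ctrl.hand_in(): hands the job in; it is judged then, once.
Trained networks look in the newest picture that a camera, given by its name, has taken for a name from the list of things; names that differ only in an ending like _2 or _b are one class to them, and where a whole thing is asked for, a point or a joint stands for the part that bears it (a point fixed in the world has none). Each returns a list of dicts, best first, with "score" (0 to 1); they miss things now and then, are a little off and sometimes report something else, mostly with a low value. They report only what shows in the picture. A call takes as long as a camera call.
- ctrl.outline_of(camera, target): "region" (400x640 bool, what is visible of it) and "position" ([column, row] in pixels, amid what is visible of it).
The state is a dict: "time_s": time; "q": joint angles; "dq": joint speeds; "joint_efforts": joint torques, N m; "eef_pos": TCP position; "eef_rot": TCP orientation; "wrist_force": force on the tool from outside, world axes, zero at the start; "torque": the same for the moment, N m; "opening": opening from 0.0 (shut) to 1.0 (fully open); "grasp_force": force on a finger pad.
Only numpy, scipy, OpenCV 4.12 (cv2) and the standard library are available. Lean on these libraries where they do the work, as an engineer would, in place of code of your own. Each camera call takes 0.05 s, during which the arm holds its last target. There are 200 camera calls.

## Working session

There is one attempt and no reset: what is moved stays moved. The work goes in short steps, Python scripts to look and compute and a tool call to move; the robot and the scene stay as the last step left them, time stands still between calls to the robot, and variables do not carry over. Pictures are saved under pics/ and viewed, at most 10 in all, crops included, and the job is handed in when it is done.

Besides the shell and the picture viewer there is one more tool, called in YAML: its name, and indented under it one key for each argument. apply_moves: Moves the arm, as the interface text tells. Its arguments: {"type":"object","properties":{"moves":{"type":"array"}},"required":["moves"]}

```bash
mkdir -p pics; cat > h.py <<'E'
from bench import ctrl
import numpy as np, cv2
from scipy.spatial.transform import Rotation as R
def cloud(name, img_d=None):
    rgb,d=ctrl.camera(name); p=ctrl.camera_params(name); K=p['K'];T=np.array(p['cam_to_world'])
    v,u=np.mgrid[:400,:640]
    P=np.stack([(u-K[0][2])/K[0][0]*d,(v-K[1][2])/K[1][1]*d,d],-1)@T[:3,:3].T+T[:3,3]
    P[d==0]=np.nan
    return rgb,P
def save(n,rgb): cv2.imwrite('pics/'+n,cv2.cvtColor(rgb,cv2.COLOR_RGB2BGR))
E
python3 - <<'E'
from h import *
for c in ('top','side'):
    rgb,P=cloud(c); save(c+'.png',rgb); np.save(c+'.npy',P)
    print(c, np.array(ctrl.camera_params(c)['cam_to_world']).round(3).tolist())
    for n in ['foam_center','hold_down','handle_knob','foot','glue','pot_brown','pot_green','tape','strap','ratchet_wheel']:
        for o in ctrl.outline_of(c,n)[:2]:
            m=o['region']; X=P[m]; X=X[~np.isnan(X[:,0])]
            if len(X)==0: continue
            print(n,round(o['score'],2),np.round(o['position']),m.sum(),'med',np.median(X,0).round(3),'lo',np.percentile(X,3,0).round(3),'hi',np.percentile(X,97,0).round(3))
print(ctrl.get_obs())
E
```

```text
top [[0.008, -0.991, 0.133, 0.47], [-1.0, -0.01, -0.013, 0.015], [0.015, -0.133, -0.991, 1.025], [0.0, 0.0, 0.0, 1.0]]
foam_center 0.65 [240. 264.] 1306 med [0.419 0.194 0.045] lo [0.381 0.134 0.011] hi [0.456 0.256 0.048]
foam_center 0.58 [320. 199.] 4468 med [ 0.592 -0.007  0.013] lo [ 0.5   -0.1    0.003] hi [0.665 0.1   0.135]
hold_down 0.87 [324. 199.] 4382 med [ 0.592 -0.007  0.013] lo [ 0.5   -0.099  0.008] hi [0.665 0.099 0.135]
handle_knob 0.66 [344. 218.] 435 med [ 0.526 -0.064  0.113] lo [ 0.477 -0.084  0.108] hi [ 0.576 -0.043  0.161]
handle_knob 0.52 [319. 198.] 4285 med [ 0.592 -0.006  0.013] lo [ 0.5   -0.098  0.009] hi [0.664 0.099 0.135]
glue 0.93 [302. 135.] 496 med [0.747 0.041 0.11 ] lo [0.734 0.02  0.024] hi [0.774 0.061 0.15 ]
pot_brown 0.91 [325. 135.] 361 med [ 0.761 -0.023  0.051] lo [ 0.743 -0.044  0.006] hi [ 0.786 -0.001  0.055]
pot_brown 0.37 [320. 200.] 4333 med [ 0.592 -0.006  0.013] lo [ 0.498 -0.099  0.008] hi [0.663 0.098 0.135]
pot_green 0.85 [359. 136.] 283 med [ 0.758 -0.103  0.057] lo [ 0.744 -0.123  0.014] hi [ 0.78  -0.085  0.061]
tape 0.58 [38
[... 1905 characters left out ...]
 0.136]
{'time_s': 1.1, 'q': array([-1.50732287e+00,  1.80770028e-01,  1.60701507e+00, -1.33804278e-05,
        1.35383270e+00, -2.06279398e-01]), 'dq': array([-0.00094693,  0.00146577, -0.00168676,  0.00070807, -0.00140252,
        0.00070459]), 'joint_efforts': array([-9.09583669e-04, -4.44865859e+01, -3.51682448e+01, -4.39290388e-04,
        7.27006009e-04, -1.83043323e-05]), 'eef_pos': array([ 0.15325765, -0.55419722,  0.23129803]), 'eef_rot': array([-1.30070632e-05,  9.90917762e-01,  1.34469288e-01, -5.61971326e-06]), 'wrist_force': array([-0.01767204, -0.28996096, -0.18169627]), 'torque': array([ 0.0442519 ,  0.02150213, -0.04497758]), 'grasp_force': 0.0, 'opening': 1.0018186676380019}
```

View pictures.

```bash
cat > m.py <<'E'
from h import *
for c in ('top','side'):
    P=np.load(c+'.npy'); rgb=cv2.imread(f'pics/{c}.png')[...,::-1].astype(int)
    def rect(m,lbl):
        X=P[m][:, :2]
        if len(X)<10: print(c,lbl,'few',len(X)); return
        r=cv2.minAreaRect((X*1000).astype(np.float32)); print(c,lbl,len(X),np.round(r[0],1),np.round(r[1],1),round(r[2],2),'z',np.median(P[m][:,2]).round(4))
    x,y,z=P[...,0],P[...,1],P[...,2]
    rect((abs(z-.045)<.006)&(x<.49)&(x>.34)&(y>.1)&(y<.3),'foamtop')
    rect((abs(z-.012)<.004)&(x>.5)&(x<.7)&(abs(y)<.14),'bed')
    rect((abs(z-.160)<.006)&(x<.56)&(x>.4)&(abs(y)<.2),'knobtop')
    rect((abs(z-.108)<.007)&(x<.58)&(x>.4)&(abs(y)<.2),'handle')
    rect((abs(z-.136)<.004)&(x<.66)&(x>.56)&(abs(y)<.1),'hex')
    rect((abs(z-.124)<.004)&(x<.66)&(x>.56)&(abs(y)<.1),'wheel')
    for yy in (0,1): rect((abs(z-.120)<.004)&(x<.6)&(x>.5)&((y>-.03) if yy else (y<-.03))&(y<.1),'post%d'%yy)
    rect((abs(z-.024)<.004)&(x>.5)&(x<.7)&(abs(y)<.14),'fence')
E
python3 m.py
python3 - <<'E'
import cv2
a=cv2.imread('pics/top.png')[90:330,200:440];b=cv2.imread('pics/side.png')[120:330,200:440]
cv2.imwrite('pics/c.png',cv2.hconcat([cv2.resize(a,(400,400),interpolation=2),cv2.resize(b,(400,400),interpolation=2)]))
E
```

```text
top foamtop 1149 [417.9 199. ] [ 54.9 125.2] 20.42 z 0.045
top bed 2730 [602.4  -1.1] [129.9 215.1] 6.42 z 0.0117
top knobtop 81 [483.6 -76.9] [22.  19.9] 0.57 z 0.1592
top handle 276 [542.7 -63.6] [89.4 80.2] 46.55 z 0.1123
top hex 79 [606.3 -37.6] [21.2 22.8] 46.13 z 0.1352
top wheel 338 [592.2 -49. ] [93.2 51.7] 38.49 z 0.1233
top post0 152 [565.4 -72.1] [98.6 54.2] 34.43 z 0.1221
top post1 48 [571.3 -15.8] [18.9 58.1] 77.65 z 0.1219
top fence 110 [592.4   1.2] [103.3 190.3] 7.58 z 0.0233
side foamtop 431 [417.3 196.6] [ 55.4 130.5] 21.12 z 0.0442
side bed 1322 [603.   -5.3] [129.8 218.5] 6.67 z 0.0118
side knobtop 45 [483.6 -81.4] [19.5 20.9] 22.74 z 0.1586
side handle 235 [541.9 -74.9] [109.9  85. ] 45.39 z 0.111
side hex 48 [606.6 -40.7] [22.9 22. ] 56.39 z 0.1351
side wheel 189 [592.1 -53.4] [93.4 57. ] 40.1 z 0.1235
side post0 112 [573.4 -70.2] [70.  55.9] 31.17 z 0.1207
side post1 21 [571.  -15.6] [18.9 54.4] 81.89 z 0.1202
side fence 111 [594.1  -5.3] [100.8 186.5] 6.51 z 0.0235
```

View pics/c.png

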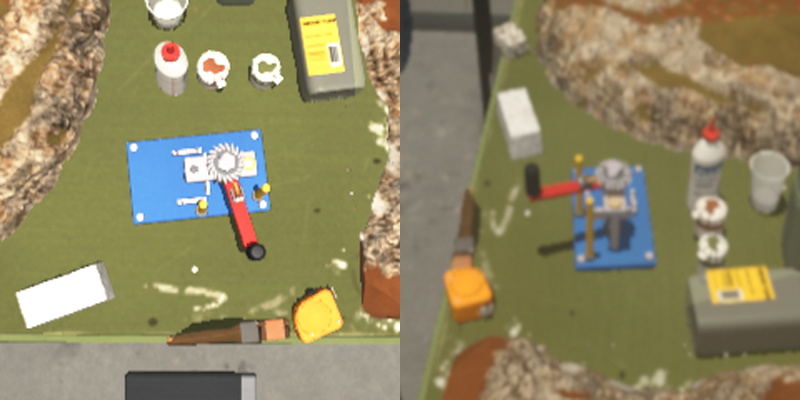

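The crops show the white foam lower left in the top view (about column 240, row 264), the clamp in the middle with its loading end to world +y, and the handle between its posts (knob about 344, 230). Both views agree on the clamp: screw about (0.6066, -0.039), yaw about 6.5°. The foam is at about (0.418, 0.198), yaw 20.7°, top at z 0.045. The knob is at about q = -0.20.

```bash
cat >> h.py <<'E'
S=np.array([606.6,-39.2]); PS=np.deg2rad(6.5)
def c2w(x,y): return S+np.array([np.cos(PS)*x-np.sin(PS)*y, np.sin(PS)*x+np.cos(PS)*y])
def phi(): 
    q=ctrl.get_obs()['eef_rot']; x=R.from_quat([q[1],q[2],q[3],q[0]]).as_matrix()[:,0]; return np.degrees(np.arctan2(x[1],x[0]))
def rows(wps,start=None):
    """wps: (x,y,z mm,phi deg,n rows); prints rows in tool axes, tool straight down"""
    o=ctrl.get_obs(); p=np.r_[o['eef_pos']*1000,phi()] if start is None else np.array(start,float)
    q=o['eef_rot']; print('at',p.round(1),'tilt',(R.from_quat([q[1],q[2],q[3],q[0]]).as_matrix()[:,2]).round(4))
    for x,y,z,f,n in wps:
        t=np.array([x,y,z,f]); d=(t-p)/n
        for i in range(n):
            a=np.radians(p[3]); c,s=np.cos(a),np.sin(a)
            print([round(v,1) for v in (c*d[0]+s*d[1], s*d[0]-c*d[1], -d[2])], round(-d[3],2)); p=p+d
E
python3 -c "
from h import *
rows([(411,217,160,110.7,15),(411,217,5,110.7,5)])"
```

```text
at [ 153.3 -554.2  231.3   15.5] tilt [-0.  0. -1.]
[np.float64(30.3), np.float64(-45.0), np.float64(4.8)] -6.35
[np.float64(35.1), np.float64(-41.4), np.float64(4.8)] -6.35
[np.float64(39.4), np.float64(-37.2), np.float64(4.8)] -6.35
[np.float64(43.3), np.float64(-32.6), np.float64(4.8)] -6.35
[np.float64(46.6), np.float64(-27.6), np.float64(4.8)] -6.35
[np.float64(49.4), np.float64(-22.3), np.float64(4.8)] -6.35
[np.float64(51.6), np.float64(-16.7), np.float64(4.8)] -6.35
[np.float64(53.1), np.float64(-10.9), np.float64(4.8)] -6.35
[np.float64(54.0), np.float64(-5.0), np.float64(4.8)] -6.35
[np.float64(54.2), np.float64(1.0), np.float64(4.8)] -6.35
[np.float64(53.8), np.float64(7.0), np.float64(4.8)] -6.35
[np.float64(52.6), np.float64(12.9), np.float64(4.8)] -6.35
[np.float64(50.9), np.float64(18.7), np.float64(4.8)] -6.35
[np.float64(48.5), np.float64(24.2), np.float64(4.8)] -6.35
[np.float64(45.6), np.float64(29.4), np.float64(4.8)] -6.35
[np.float64(0.0), np.float64(-0.0), np.float64(31.0)] 0.0
[np.float64(0.0), np.float64(-0.0), np.float64(31.0)] 0.0
[np.float64(0.0), np.float64(-0.0), np.float64(31.0)] 0.0
[np.float64(0.0), np.float64(-0.0), np.float64(31.0)] 0.0
[np.float64(0.0), np.float64(-0.0), np.float64(31.0)] 0.0
```

apply_moves:
  moves:
    - {"jaw":1,"offset":[30.3,-45,3],"rot":[0,0,-6.35]}
    - {"jaw":1,"offset":[35.1,-41.4,3],"rot":[0,0,-6.35]}
    - {"jaw":1,"offset":[39.4,-37.2,3],"rot":[0,0,-6.35]}
    - {"jaw":1,"offset":[43.3,-32.6,3],"rot":[0,0,-6.35]}
    - {"jaw":1,"offset":[46.6,-27.6,3],"rot":[0,0,-6.35]}

```text
time_s: 1.72
eef_pos: [0.2396, -0.2956, 0.2163]
eef_rot: [0.0, 0.916, 0.402, 0.0]
wrist_force: [0.3, 0.1, -0.1]
opening: 1.002
grasp_force: 0.0
```

apply_moves:
  moves:
    - {"jaw":1,"offset":[49.4,-22.3,3],"rot":[0,0,-6.35]}
    - {"jaw":1,"offset":[51.6,-16.7,3],"rot":[0,0,-6.35]}
    - {"jaw":1,"offset":[53.1,-10.9,3],"rot":[0,0,-6.35]}
    - {"jaw":1,"offset":[54,-5,3],"rot":[0,0,-6.35]}
    - {"jaw":1,"offset":[54.2,1,3],"rot":[0,0,-6.35]}

```text
time_s: 2.35
eef_pos: [0.3257, -0.0385, 0.2018]
eef_rot: [0.001, 0.771, 0.637, 0.0]
wrist_force: [1.9, -0.1, 0.2]
opening: 1.001
grasp_force: 0.0
```

apply_moves:
  moves:
    - {"jaw":1,"offset":[53.8,7,5],"rot":[0,0,-6.35]}
    - {"jaw":1,"offset":[52.6,12.9,5],"rot":[0,0,-6.35]}
    - {"jaw":1,"offset":[50.9,18.7,5],"rot":[0,0,-6.35]}
    - {"jaw":1,"offset":[48.5,24.2,5],"rot":[0,0,-6.35]}
    - {"jaw":1,"offset":[45.6,29.4,5],"rot":[0,0,-6.35]}

```text
time_s: 2.98
eef_pos: [0.4116, 0.2192, 0.1764]
eef_rot: [0.0, 0.567, 0.824, 0.0]
wrist_force: [0.2, -0.4, 0.4]
opening: 1.001
grasp_force: 0.0
```

```bash
python3 -c "
from h import *
rows([(411,217,80,110.7,5),(411,217,5,110.7,4)])
rgb,d=ctrl.camera('wrist'); save('w.png',rgb)"
```

```text
at [411.6 219.2 176.4 111. ] tilt [ 0.001 -0.    -1.   ]
[np.float64(-0.4), np.float64(-0.3), np.float64(19.3)] 0.05
[np.float64(-0.4), np.float64(-0.3), np.float64(19.3)] 0.05
[np.float64(-0.4), np.float64(-0.3), np.float64(19.3)] 0.05
[np.float64(-0.4), np.float64(-0.3), np.float64(19.3)] 0.05
[np.float64(-0.4), np.float64(-0.3), np.float64(19.3)] 0.05
[np.float64(0.0), np.float64(-0.0), np.float64(18.8)] -0.0
[np.float64(0.0), np.float64(-0.0), np.float64(18.8)] -0.0
[np.float64(0.0), np.float64(-0.0), np.float64(18.8)] -0.0
[np.float64(0.0), np.float64(-0.0), np.float64(18.8)] -0.0
```

View pics/w.png

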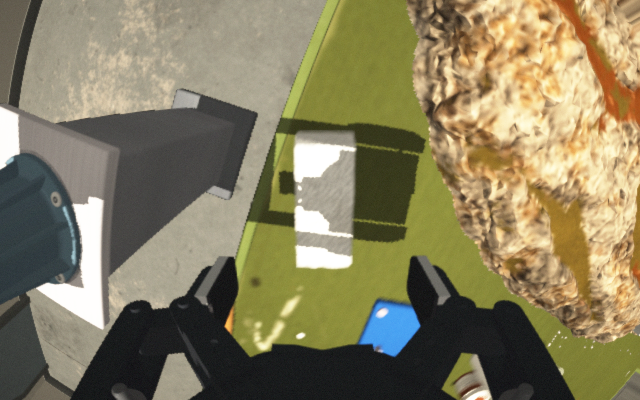

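The wrist view shows the foam (about 325, 200) centred and square between the fingers; I'm descending while keeping an eye on the rock to the right of the foam.

apply_moves:
  moves:
    - {"jaw":1,"offset":[-2,-1.5,30],"rot":[0,0,0]}
    - {"jaw":1,"offset":[0,0,40],"rot":[0,0,0]}
    - {"jaw":1,"offset":[0,0,40],"rot":[0,0,0]}
    - {"jaw":1,"offset":[0,0,40],"rot":[0,0,0]}
    - {"jaw":1,"offset":[0,0,21],"rot":[0,0,0]}

```text
time_s: 3.65
eef_pos: [0.4092, 0.2143, 0.0033]
eef_rot: [-0.001, 0.569, 0.823, -0.001]
wrist_force: [0.9, 0.3, 0.3]
opening: 1.0
grasp_force: 0.0
```

apply_moves:
  moves:
    - {"jaw":0.5,"offset":[0,0,0],"rot":[0,0,0]}
    - {"jaw":0.5,"offset":[0,0,0],"rot":[0,0,0]}
    - {"jaw":0.5,"offset":[0,0,0],"rot":[0,0,0]}
    - {"jaw":0.5,"offset":[0,0,0],"rot":[0,0,0]}
    - {"jaw":0.5,"offset":[0,0,0],"rot":[0,0,0]}

```text
time_s: 4.28
eef_pos: [0.4114, 0.2149, 0.0063]
eef_rot: [0.001, 0.568, 0.823, 0.001]
wrist_force: [-1.6, -0.5, 6.8]
opening: 0.655
grasp_force: 64.6
```

```bash
python3 -c "
from h import *
P=np.load('top.npy'); 
for yc in (130,150,170,190,210,230,250):
  print(yc,[int(1000*np.nanmax(np.r_[0,P[...,2][(abs(P[...,0]*1000-xc)<15)&(abs(P[...,1]*1000-yc)<10)]])) for xc in range(480,760,30)])
p=c2w(0,172); e=ctrl.get_obs(); print(e['eef_pos'],e['grasp_force'],e['opening'],p, c2w(0,117.5))
z0=e['eef_pos'][2]*1000
rows([(411,217,z0+35,110.7,2),(p[0],p[1],z0+35,96.5,6),(p[0],p[1],z0+13,96.5,2)])"
```

```text
130 [4, 5, 5, 3, 5, 6, 5, 3, 4, 3]
150 [27, 5, 5, 4, 4, 4, 3, 4, 2, 3]
170 [4, 2, 4, 6, 5, 7, 4, 25, 26, 56]
190 [4, 4, 5, 3, 4, 7, 37, 54, 64, 68]
210 [4, 4, 4, 4, 7, 46, 51, 72, 74, 80]
230 [3, 5, 3, 23, 54, 67, 63, 78, 84, 83]
250 [6, 3, 5, 36, 67, 76, 78, 74, 74, 83]
[0.41138699 0.21493077 0.00634857] 64.6489730668759 0.654975187398997 [587.12904723 131.69435918] [593.29862238  77.54469304]
at [411.4 214.9   6.3 110.7] tilt [ 1.9e-03  5.0e-04 -1.0e+00]
[np.float64(1.0), np.float64(0.2), np.float64(-17.5)] 0.01
[np.float64(1.0), np.float64(0.2), np.float64(-17.5)] 0.01
[np.float64(-23.7), np.float64(22.4), np.float64(-0.0)] 2.37
[np.float64(-22.7), np.float64(23.4), np.float64(-0.0)] 2.37
[np.float64(-21.7), np.float64(24.3), np.float64(-0.0)] 2.37
[np.float64(-20.7), np.float64(25.2), np.float64(-0.0)] 2.37
[np.float64(-19.7), np.float64(26.0), np.float64(-0.0)] 2.37
[np.float64(-18.6), np.float64(26.8), np.float64(-0.0)] 2.37
[np.float64(-0.0), np.float64(0.0), np.float64(11.0)] -0.0
[np.float64(-0.0), np.float64(0.0), np.float64(11.0)] -0.0
```

apply_moves:
  moves:
    - {"jaw":0.5,"offset":[0,0,-17.5],"rot":[0,0,0]}
    - {"jaw":0.5,"offset":[0,0,-17.5],"rot":[0,0,0]}
    - {"jaw":0.5,"offset":[-23.7,22.4,0],"rot":[0,0,2.37]}
    - {"jaw":0.5,"offset":[-22.7,23.4,0],"rot":[0,0,2.37]}
    - {"jaw":0.5,"offset":[-21.7,24.3,0],"rot":[0,0,2.37]}

```text
time_s: 4.9
eef_pos: [0.4994, 0.1717, 0.0406]
eef_rot: [0.0, 0.619, 0.786, 0.0]
wrist_force: [1.1, -0.0, -0.1]
opening: 0.656
grasp_force: 63.8
```

apply_moves:
  moves:
    - {"jaw":0.5,"offset":[-20.7,25.2,0],"rot":[0,0,2.37]}
    - {"jaw":0.5,"offset":[-19.7,26,0],"rot":[0,0,2.37]}
    - {"jaw":0.5,"offset":[-18.6,26.8,0],"rot":[0,0,2.37]}
    - {"jaw":0.5,"offset":[0,0,0],"rot":[0,0,0]}
    - {"jaw":0.5,"offset":[0,0,0],"rot":[0,0,0]}

```text
time_s: 5.52
eef_pos: [0.5855, 0.1295, 0.0399]
eef_rot: [-0.001, 0.666, 0.746, -0.0]
wrist_force: [0.3, 0.1, -0.3]
opening: 0.659
grasp_force: 63.8
```

```bash
cat > chk.py <<'E'
from h import *
import sys
rgb,P=cloud('top'); x,y,z=P[...,0],P[...,1],P[...,2]
g=rgb.astype(int); white=(g.min(-1)>110)&(g.max(-1)-g.min(-1)<40)
lo,hi=float(sys.argv[1]),float(sys.argv[2])
d=np.stack([x*1000-S[0],y*1000-S[1]],-1); cx=d@[np.cos(PS),np.sin(PS)]; cy=d@[-np.sin(PS),np.cos(PS)]
m=white&(z>lo)&(z<hi)&(abs(cx)<60)&(cy>15)&(cy<260)
print('n',m.sum(),'cx',np.percentile(cx[m],[1,50,99]).round(1),'cy',np.percentile(cy[m],[1,50,99]).round(1),'z',np.median(z[m]).round(4))
b=cv2.resize(rgb[100:300,240:400],(480,600),interpolation=2); save(sys.argv[3],b)
o=ctrl.get_obs(); e=o['eef_pos']*1000-np.r_[S,0]; print('tcp clamp',e[0]*np.cos(PS)+e[1]*np.sin(PS),-e[0]*np.sin(PS)+e[1]*np.cos(PS),e[2],phi(),o['wrist_force'].round(1),o['opening'],o['grasp_force'])
E
python3 chk.py .06 .1 t1.png
```

```text
n 624 cx [-31.8  -6.4  22.2] cy [ 24.3  97.7 213.1] z 0.0793
tcp clamp -2.0609101919631136 170.32476194123936 39.88862087449073 96.52656280873757 [-0.6 -0.5 -0.4] 0.6580588815174893 63.79959680557704
```

View pics/t1.png

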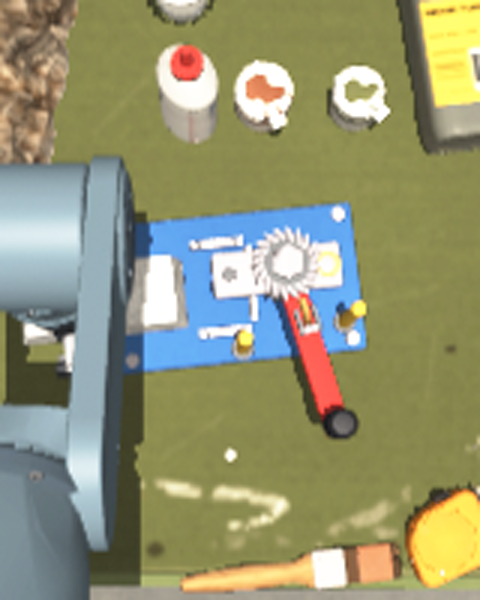

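```bash
python3 - <<'E'
from h import *
for c in ('top','side'):
    rgb,P=cloud(c); x,y,z=P[...,0],P[...,1],P[...,2]
    d=np.stack([x*1000-S[0],y*1000-S[1]],-1); cx=d@[np.cos(PS),np.sin(PS)]; cy=d@[-np.sin(PS),np.cos(PS)]
    m=(z>.072)&(z<.085)&(abs(cx)<50)&(cy>62)&(cy<115)
    r=cv2.minAreaRect(np.stack([cx[m],cy[m]],-1).astype(np.float32))
    print(c,m.sum(),'cx',np.percentile(cx[m],[1,50,99]).round(1),'cy',np.percentile(cy[m],[1,50,99]).round(1),'z',np.median(z[m]).round(4),r[2])
E
```

```text
top 229 cx [-31.   -5.   22.8] cy [ 90.4 102.8 114.7] z 0.0781 89.69073486328125
side 141 cx [-30.7  -5.   21.7] cy [ 85.9  98.6 114.2] z 0.0777 89.5610122680664
```

Foam is held square to the bed (near end at picture columns 135–185), at about y' = 87 mm and 3–4 mm off to -x. I'll shift it, lower it, then slide.

apply_moves:
  moves:
    - {"jaw":0.5,"offset":[0,3.5,0],"rot":[0,0,0]}
    - {"jaw":0.5,"offset":[0,0,8],"rot":[0,0,0]}
    - {"jaw":0.5,"offset":[0,0,8],"rot":[0,0,0]}
    - {"jaw":0.5,"offset":[0,0,5],"rot":[0,0,0]}
    - {"jaw":0.5,"offset":[0,0,0],"rot":[0,0,0]}

```text
time_s: 6.3
eef_pos: [0.5897, 0.1297, 0.0187]
eef_rot: [-0.0, 0.666, 0.746, -0.0]
wrist_force: [0.1, -0.0, -1.1]
opening: 0.655
grasp_force: 63.8
```

apply_moves:
  moves:
    - {"jaw":0.5,"offset":[-5,0,0],"rot":[0,0,0]}
    - {"jaw":0.5,"offset":[-6,0,0],"rot":[0,0,0]}
    - {"jaw":0.5,"offset":[-6,0,0],"rot":[0,0,0]}
    - {"jaw":0.5,"offset":[-6,0,0],"rot":[0,0,0]}
    - {"jaw":0.5,"offset":[0,0,0],"rot":[0,0,0]}

```text
time_s: 6.92
eef_pos: [0.5927, 0.1062, 0.0193]
eef_rot: [0.0, 0.666, 0.746, 0.0]
wrist_force: [-0.1, 0.1, -0.0]
opening: 0.655
grasp_force: 63.8
```

```bash
python3 chk.py .05 .075 t2.png
```

```text
n 288 cx [-27.2  -8.6  27.2] cy [ 66.4  82.3 189.2] z 0.0576
tcp clamp 2.620873699378702 146.43746337579563 19.32432955127089 96.45022243881876 [-1.   0.8  0.2] 0.6578977074335346 63.81933700135671
```

View pics/t2.png

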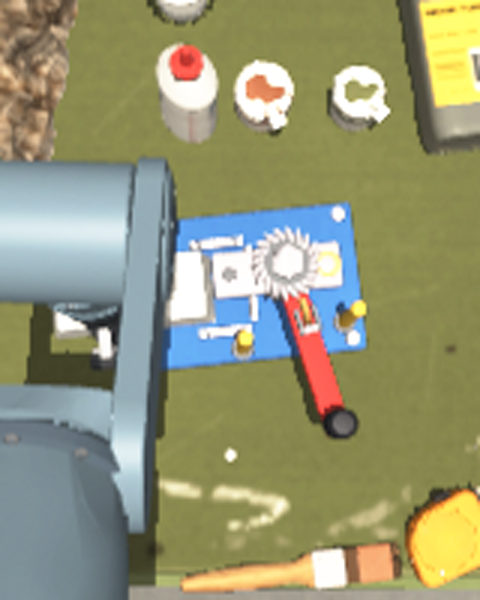

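The foam (columns 165–212) now lies centred between the fences with its near end just entering at y' = 64 mm. About 36 mm are left.

apply_moves:
  moves:
    - {"jaw":0.5,"offset":[-7,0,0],"rot":[0,0,0]}
    - {"jaw":0.5,"offset":[-7,0,0],"rot":[0,0,0]}
    - {"jaw":0.5,"offset":[-7,0,0],"rot":[0,0,0]}
    - {"jaw":0.5,"offset":[-7,0,0],"rot":[0,0,0]}
    - {"jaw":0.5,"offset":[-3,0,0],"rot":[0,0,0]}

```text
time_s: 7.6
eef_pos: [0.5962, 0.0759, 0.0193]
eef_rot: [-0.0, 0.666, 0.746, 0.0]
wrist_force: [-0.7, 8.5, 1.0]
opening: 0.653
grasp_force: 64.0
```

apply_moves:
  moves:
    - {"jaw":0.5,"offset":[-2,0,0],"rot":[0,0,0]}
    - {"jaw":0.5,"offset":[-1,0,0],"rot":[0,0,0]}
    - {"jaw":0.5,"offset":[-1,0,0],"rot":[0,0,0]}
    - {"jaw":0.5,"offset":[0,0,0],"rot":[0,0,0]}
    - {"jaw":0.5,"offset":[0,0,0],"rot":[0,0,0]}

```text
time_s: 8.22
eef_pos: [0.5961, 0.0758, 0.0195]
eef_rot: [-0.002, 0.666, 0.746, 0.002]
wrist_force: [-0.7, 13.7, 3.6]
opening: 0.659
grasp_force: 64.2
```

Contact at 14 N against the stop, about where it should be. Release and rise.

apply_moves:
  moves:
    - {"jaw":1,"offset":[0,0,0],"rot":[0,0,0]}
    - {"jaw":1,"offset":[0,0,0],"rot":[0,0,0]}
    - {"jaw":1,"offset":[0,0,0],"rot":[0,0,0]}
    - {"jaw":1,"offset":[0,0,0],"rot":[0,0,0]}
    - {"jaw":1,"offset":[0,0,-8],"rot":[0,0,0]}

```text
time_s: 8.85
eef_pos: [0.5959, 0.0719, 0.0269]
eef_rot: [-0.001, 0.666, 0.746, -0.0]
wrist_force: [-0.4, 0.4, 0.4]
opening: 1.001
grasp_force: 0.0
```

apply_moves:
  moves:
    - {"jaw":1,"offset":[0,0,-35],"rot":[0,0,0]}
    - {"jaw":1,"offset":[0,0,-45],"rot":[0,0,0]}
    - {"jaw":1,"offset":[0,0,-45],"rot":[0,0,0]}
    - {"jaw":1,"offset":[0,0,-45],"rot":[0,0,0]}
    - {"jaw":1,"offset":[-20,-40,0],"rot":[0,0,0]}

```text
time_s: 9.48
eef_pos: [0.5631, 0.0477, 0.2032]
eef_rot: [0.005, 0.665, 0.747, 0.003]
wrist_force: [0.3, -0.8, -0.5]
opening: 0.998
grasp_force: 0.0
```

apply_moves:
  moves:
    - {"jaw":1,"offset":[-20,-50,0],"rot":[0,0,0]}
    - {"jaw":1,"offset":[-20,-40,0],"rot":[0,0,0]}
    - {"jaw":1,"offset":[-10,-40,0],"rot":[0,0,0]}
    - {"jaw":1,"offset":[0,-30,0],"rot":[0,0,0]}
    - {"jaw":1,"offset":[0,0,0],"rot":[0,0,0]}

```text
time_s: 10.1
eef_pos: [0.4046, -0.0202, 0.1978]
eef_rot: [0.0, 0.666, 0.746, 0.0]
wrist_force: [0.8, -0.3, -0.4]
opening: 0.995
grasp_force: 0.0
```

```bash
python3 chk.py .05 .065 t3.png; python3 - <<'E'
from h import *
for c in ('top','side'):
    rgb,P=cloud(c); x,y,z=P[...,0],P[...,1],P[...,2]
    d=np.stack([x*1000-S[0],y*1000-S[1]],-1); cx=d@[np.cos(PS),np.sin(PS)]; cy=d@[-np.sin(PS),np.cos(PS)]
    for n,a in (('knob',(abs(z-.160)<.006)&(cx<-80)&(cx>-145)&(abs(cy)<95)),('foam',(abs(z-.057)<.006)&(abs(cx)<45)&(cy>20)&(cy<190)),('strap',(z<.1)&(z>.075)&(abs(cx)<14)&(cy>33)&(cy<56))):
        if a.sum(): print(c,n,a.sum(),np.percentile(cx[a],[2,98]).round(1),np.percentile(cy[a],[2,98]).round(1),np.median(z[a]).round(4))
E
```

```text
n 960 cx [-26.7  -1.2  27.2] cy [ 40.2 106.2 159.4] z 0.0567
tcp clamp -197.35631089105968 41.50316901236829 198.0728768102909 96.42768736726438 [0.3 0.3 1.1] 0.9987970017666039 0.0
top knob 81 [-137.1 -117.9] [-33.1 -13.8] 0.1595
top foam 954 [-26.3  26.8] [ 43.1 158.4] 0.0567
top strap 109 [-13.6  13.5] [33.8 55.3] 0.0948
side knob 43 [-137.4 -117.1] [-38.1 -18.9] 0.158
side foam 241 [-26.3  25.8] [ 35.2 155.9] 0.0566
```

View pics/t3.png

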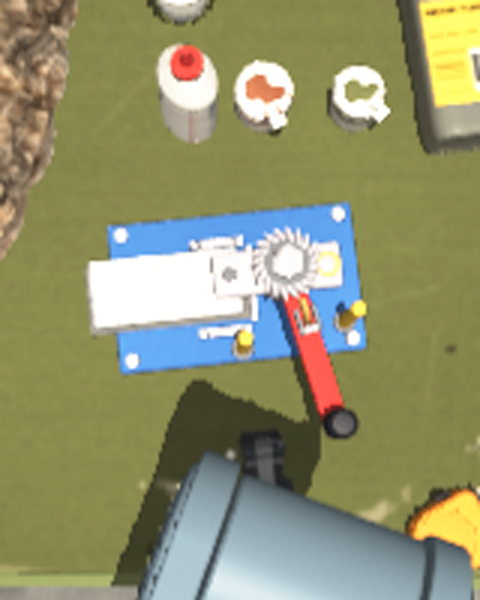

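The picture shows the foam (columns 90–245, rows 255–330) between the fences and against the stop, with the strap over its end. The knob is at (342, 422), q ≈ -0.20. Next is the knob.

```bash
python3 -c "
from h import *
p=c2w(-127.4,-26); print(p)
rows([(p[0],p[1],198,18,10),(p[0],p[1],122,18,5)])" | sed 's/np.float64//g'
```

```text
[482.96222914 -79.45495768]
at [406.6 -20.2 198.   96.5] tilt [ 1.7e-03 -5.0e-04 -1.0e+00]
[(-6.8), (6.9), (-0.0)] 7.85
[(-5.7), (7.8), (-0.0)] 7.85
[(-4.6), (8.5), (-0.0)] 7.85
[(-3.4), (9.0), (-0.0)] 7.85
[(-2.2), (9.4), (-0.0)] 7.85
[(-0.9), (9.6), (-0.0)] 7.85
[(0.5), (9.7), (-0.0)] 7.85
[(1.8), (9.5), (-0.0)] 7.85
[(3.1), (9.2), (-0.0)] 7.85
[(4.3), (8.7), (-0.0)] 7.85
[(0.0), (0.0), (15.2)] -0.0
[(0.0), (0.0), (15.2)] -0.0
[(0.0), (0.0), (15.2)] -0.0
[(0.0), (0.0), (15.2)] -0.0
[(0.0), (0.0), (15.2)] -0.0
```

apply_moves:
  moves:
    - {"jaw":0.6,"offset":[-6.8,6.9,0],"rot":[0,0,7.85]}
    - {"jaw":0.6,"offset":[-5.7,7.8,0],"rot":[0,0,7.85]}
    - {"jaw":0.6,"offset":[-4.6,8.5,0],"rot":[0,0,7.85]}
    - {"jaw":0.6,"offset":[-3.4,9,0],"rot":[0,0,7.85]}
    - {"jaw":0.6,"offset":[-2.2,9.4,0],"rot":[0,0,7.85]}

```text
time_s: 10.88
eef_pos: [0.4451, -0.0497, 0.1972]
eef_rot: [-0.0, 0.879, 0.477, 0.0]
wrist_force: [0.6, 0.2, 0.2]
opening: 0.599
grasp_force: 0.0
```

apply_moves:
  moves:
    - {"jaw":0.6,"offset":[-0.9,9.6,0],"rot":[0,0,7.85]}
    - {"jaw":0.6,"offset":[0.5,9.7,0],"rot":[0,0,7.85]}
    - {"jaw":0.6,"offset":[1.8,9.5,0],"rot":[0,0,7.85]}
    - {"jaw":0.6,"offset":[3.1,9.2,0],"rot":[0,0,7.85]}
    - {"jaw":0.6,"offset":[4.3,8.7,0],"rot":[0,0,7.85]}

```text
time_s: 11.5
eef_pos: [0.4833, -0.0793, 0.1971]
eef_rot: [-0.0, 0.988, 0.154, -0.0]
wrist_force: [0.3, 0.3, -1.1]
opening: 0.606
grasp_force: 0.0
```

apply_moves:
  moves:
    - {"jaw":0.6,"offset":[0,0,10],"rot":[0,0,0]}
    - {"jaw":0.6,"offset":[0,0,5],"rot":[0,0,0]}
    - {"jaw":0.6,"offset":[0,0,0],"rot":[0,0,0]}
    - {"jaw":0.6,"offset":[0,0,0],"rot":[0,0,0]}
    - {"jaw":0.6,"offset":[0,0,0],"rot":[0,0,0]}

```text
time_s: 12.12
eef_pos: [0.4823, -0.0793, 0.1826]
eef_rot: [0.0, 0.988, 0.157, 0.0]
wrist_force: [0.0, -0.4, -0.5]
opening: 0.596
grasp_force: 0.0
```

```bash
python3 -c "
from h import *
p=c2w(-127.4,-26)
rows([(p[0],p[1],122,18,1)])
rgb,d=ctrl.camera('wrist'); save('w2.png',rgb)" | sed 's/np.float64//g'
```

```text
at [482.3 -79.3 182.6  18. ] tilt [ 6.e-04 -2.e-04 -1.e+00]
[(0.6), (0.3), (60.6)] 0.01
```

View pics/w2.png

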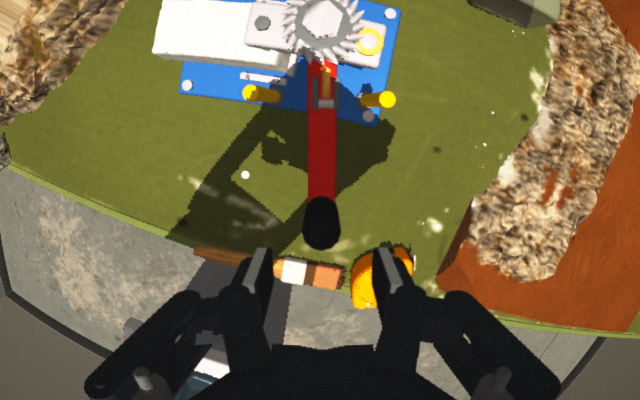

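The knob (322, 220) is midway between the fingers (about columns 258 and 388), with the handle straight ahead. Descend around it and swing back.

apply_moves:
  moves:
    - {"jaw":0.6,"offset":[0,0,20],"rot":[0,0,0]}
    - {"jaw":0.6,"offset":[0,0,20],"rot":[0,0,0]}
    - {"jaw":0.6,"offset":[0,0,20],"rot":[0,0,0]}
    - {"jaw":0.37,"offset":[0,0,0],"rot":[0,0,0]}
    - {"jaw":0.37,"offset":[0,0,0],"rot":[0,0,0]}

```text
time_s: 12.8
eef_pos: [0.4826, -0.0795, 0.1231]
eef_rot: [0.0, 0.988, 0.156, 0.0]
wrist_force: [-0.2, 0.0, -0.2]
opening: 0.37
grasp_force: 0.0
```

apply_moves:
  moves:
    - {"jaw":0.37,"offset":[0.9,15.6,0],"rot":[0,0,-6.9]}
    - {"jaw":0.37,"offset":[0.9,15.6,0],"rot":[0,0,-6.9]}
    - {"jaw":0.37,"offset":[0.9,15.6,0],"rot":[0,0,-6.9]}
    - {"jaw":0.37,"offset":[0.9,15.6,0],"rot":[0,0,-6.9]}
    - {"jaw":0.37,"offset":[0.9,15.6,0],"rot":[0,0,-6.9]}

```text
time_s: 13.42
eef_pos: [0.5265, -0.1423, 0.1234]
eef_rot: [-0.001, 0.896, 0.444, -0.0]
wrist_force: [-26.0, 30.0, 14.8]
opening: 0.372
grasp_force: 22.9
```

```bash
cat > st.py <<'E'
from h import *
o=ctrl.get_obs(); e=o['eef_pos'][:2]*1000-S
cx=e[0]*np.cos(PS)+e[1]*np.sin(PS); cy=-e[0]*np.sin(PS)+e[1]*np.cos(PS)
print('r',np.hypot(cx,cy).round(1),'ang',np.arctan2(cy,-cx).round(3),'tool ang',np.radians(6.5-phi()).round(3),'z',o['eef_pos'][2].round(4),'F',o['wrist_force'].round(1),o['opening'].round(2))
rgb,P=cloud('top'); x,y,z=P[...,0],P[...,1],P[...,2]
d=np.stack([x*1000-S[0],y*1000-S[1]],-1); cx=d@[np.cos(PS),np.sin(PS)]; cy=d@[-np.sin(PS),np.cos(PS)]
a=(z<.1)&(z>.07)&(abs(cx)<14)&(cy>33)&(cy<56); print('strap top z',np.median(z[a]).round(4),a.sum())
g=rgb.astype(int); red=(g[...,0]>120)&(g[...,1]<60)&(g[...,2]<80)&(abs(z-.112)<.01)&(cx<-40)&(cx>-130)&(abs(cy)<100)
if red.sum()>15: print('handle q',np.arctan2(np.median(cy[red]),-np.median(cx[red])).round(3),red.sum())
E
python3 st.py
```

```text
Traceback (most recent call last):
  File "st.py", line 4, in <module>
    print('r',np.hypot(cx,cy).round(1),'ang',np.arctan2(cy,-cx).round(3),'tool ang',np.radians(6.5-phi()).round(3),'z',o['eef_pos'][2].round(4),'F',o['wrist_force'].round(1),o['opening'].round(2))
                                                                                                                                                                              ^^^^^^^^^^^^^^^^^^
AttributeError: 'float' object has no attribute 'round'
```

apply_moves:
  moves:
    - {"jaw":0.37,"offset":[1,-16.3,0],"rot":[0,0,7.2]}
    - {"jaw":0.37,"offset":[1,-16.3,0],"rot":[0,0,7.2]}
    - {"jaw":0.37,"offset":[1,-16.3,0],"rot":[0,0,7.2]}
    - {"jaw":0.37,"offset":[1,-16.3,0],"rot":[0,0,7.2]}
    - {"jaw":0.37,"offset":[1,-16.3,0],"rot":[0,0,7.2]}

```text
time_s: 14.05
eef_pos: [0.4818, -0.0772, 0.1238]
eef_rot: [0.002, 0.99, 0.141, 0.001]
wrist_force: [2.6, -2.8, -2.8]
opening: 0.371
grasp_force: 2.2
```

apply_moves:
  moves:
    - {"jaw":0.37,"offset":[1,-16.3,0],"rot":[0,0,7.2]}
    - {"jaw":0.37,"offset":[1,-16.3,0],"rot":[0,0,7.2]}
    - {"jaw":0.37,"offset":[1,-16.3,0],"rot":[0,0,7.2]}
    - {"jaw":0.37,"offset":[1,-16.3,0],"rot":[0,0,7.2]}
    - {"jaw":0.37,"offset":[1,-16.3,0],"rot":[0,0,7.2]}

```text
time_s: 14.68
eef_pos: [0.483, 0.0037, 0.1237]
eef_rot: [0.001, 0.985, -0.171, 0.0]
wrist_force: [-3.4, -4.4, 1.4]
opening: 0.373
grasp_force: 2.3
```

```bash
sed -i "s/o\['opening'\].round(2)/o['opening']/" st.py; python3 st.py
```

```text
r 130.8 ang 0.447 tool ang 0.458 z 0.1237 F [-3.4 -4.4  1.4] 0.37267414563971635
strap top z 0.0903 108
```

One stroke lowered the strap by 4.5 mm, about 0.9 rad. Repeat.

apply_moves:
  moves:
    - {"jaw":0.37,"offset":[1,16,0],"rot":[0,0,-7.05]}
    - {"jaw":0.37,"offset":[1,16,0],"rot":[0,0,-7.05]}
    - {"jaw":0.37,"offset":[1,16,0],"rot":[0,0,-7.05]}
    - {"jaw":0.37,"offset":[1,16,0],"rot":[0,0,-7.05]}
    - {"jaw":0.37,"offset":[1,16,0],"rot":[0,0,-7.05]}

```text
time_s: 15.35
eef_pos: [0.4809, -0.0754, 0.1234]
eef_rot: [0.0, 0.99, 0.14, 0.001]
wrist_force: [-0.0, 1.4, -0.1]
opening: 0.367
grasp_force: 0.7
```

apply_moves:
  moves:
    - {"jaw":0.37,"offset":[1,16,0],"rot":[0,0,-7.05]}
    - {"jaw":0.37,"offset":[1,16,0],"rot":[0,0,-7.05]}
    - {"jaw":0.37,"offset":[1,16,0],"rot":[0,0,-7.05]}
    - {"jaw":0.37,"offset":[1,16,0],"rot":[0,0,-7.05]}
    - {"jaw":0.37,"offset":[1,16,0],"rot":[0,0,-7.05]}

```text
time_s: 15.98
eef_pos: [0.5243, -0.1414, 0.1233]
eef_rot: [0.0, 0.901, 0.433, 0.0]
wrist_force: [-0.4, 1.3, 0.8]
opening: 0.372
grasp_force: 0.6
```

apply_moves:
  moves:
    - {"jaw":0.37,"offset":[1,-16,0],"rot":[0,0,7.05]}
    - {"jaw":0.37,"offset":[1,-16,0],"rot":[0,0,7.05]}
    - {"jaw":0.37,"offset":[1,-16,0],"rot":[0,0,7.05]}
    - {"jaw":0.37,"offset":[1,-16,0],"rot":[0,0,7.05]}
    - {"jaw":0.37,"offset":[1,-16,0],"rot":[0,0,7.05]}

```text
time_s: 16.6
eef_pos: [0.481, -0.0758, 0.1235]
eef_rot: [0.001, 0.991, 0.136, 0.001]
wrist_force: [2.4, -3.5, -2.7]
opening: 0.37
grasp_force: 2.2
```

apply_moves:
  moves:
    - {"jaw":0.37,"offset":[1,-16,0],"rot":[0,0,7.05]}
    - {"jaw":0.37,"offset":[1,-16,0],"rot":[0,0,7.05]}
    - {"jaw":0.37,"offset":[1,-16,0],"rot":[0,0,7.05]}
    - {"jaw":0.37,"offset":[1,-16,0],"rot":[0,0,7.05]}
    - {"jaw":0.37,"offset":[1,-16,0],"rot":[0,0,7.05]}

```text
time_s: 17.23
eef_pos: [0.4829, 0.0036, 0.1233]
eef_rot: [0.001, 0.985, -0.17, 0.0]
wrist_force: [-3.6, -4.6, 2.0]
opening: 0.375
grasp_force: 2.4
```

```bash
python3 st.py
```

```text
r 130.9 ang 0.447 tool ang 0.456 z 0.1233 F [-3.6 -4.6  2. ] 0.37517153763541056
strap top z 0.0855 107
```

apply_moves:
  moves:
    - {"jaw":0.37,"offset":[1,16,0],"rot":[0,0,-7.05]}
    - {"jaw":0.37,"offset":[1,16,0],"rot":[0,0,-7.05]}
    - {"jaw":0.37,"offset":[1,16,0],"rot":[0,0,-7.05]}
    - {"jaw":0.37,"offset":[1,16,0],"rot":[0,0,-7.05]}
    - {"jaw":0.37,"offset":[1,16,0],"rot":[0,0,-7.05]}

```text
time_s: 17.9
eef_pos: [0.4811, -0.0755, 0.1233]
eef_rot: [0.0, 0.99, 0.141, 0.001]
wrist_force: [1.0, 2.2, -0.0]
opening: 0.371
grasp_force: 0.7
```

apply_moves:
  moves:
    - {"jaw":0.37,"offset":[1,16,0],"rot":[0,0,-7.05]}
    - {"jaw":0.37,"offset":[1,16,0],"rot":[0,0,-7.05]}
    - {"jaw":0.37,"offset":[1,16,0],"rot":[0,0,-7.05]}
    - {"jaw":0.37,"offset":[1,16,0],"rot":[0,0,-7.05]}
    - {"jaw":0.37,"offset":[1,16,0],"rot":[0,0,-7.05]}

```text
time_s: 18.52
eef_pos: [0.5245, -0.1414, 0.1231]
eef_rot: [0.0, 0.901, 0.434, 0.0]
wrist_force: [-0.3, 2.5, 0.9]
opening: 0.37
grasp_force: 0.6
```

apply_moves:
  moves:
    - {"jaw":0.37,"offset":[1,-16,0],"rot":[0,0,7.05]}
    - {"jaw":0.37,"offset":[1,-16,0],"rot":[0,0,7.05]}
    - {"jaw":0.37,"offset":[1,-16,0],"rot":[0,0,7.05]}
    - {"jaw":0.37,"offset":[1,-16,0],"rot":[0,0,7.05]}
    - {"jaw":0.37,"offset":[1,-16,0],"rot":[0,0,7.05]}

```text
time_s: 19.15
eef_pos: [0.4812, -0.0759, 0.1233]
eef_rot: [0.001, 0.991, 0.137, 0.001]
wrist_force: [1.4, -4.2, -2.3]
opening: 0.368
grasp_force: 2.3
```

apply_moves:
  moves:
    - {"jaw":0.37,"offset":[1,-16,0],"rot":[0,0,7.05]}
    - {"jaw":0.37,"offset":[1,-16,0],"rot":[0,0,7.05]}
    - {"jaw":0.37,"offset":[0.3,-8,0],"rot":[0,0,3.5]}
    - {"jaw":0.37,"offset":[0.3,-8,0],"rot":[0,0,3.5]}
    - {"jaw":0.37,"offset":[0,0,0],"rot":[0,0,0]}

```text
time_s: 19.77
eef_pos: [0.4766, -0.0276, 0.1231]
eef_rot: [0.001, 0.999, -0.045, 0.0]
wrist_force: [-2.7, -3.1, 1.2]
opening: 0.376
grasp_force: 1.8
```

```bash
python3 st.py
```

```text
r 130.5 ang 0.202 tool ang 0.203 z 0.1231 F [-2.7 -3.1  1.2] 0.37559287720178386
strap top z 0.0821 107
```

Not stalled yet; finish the stroke in small steps.

apply_moves:
  moves:
    - {"jaw":0.37,"offset":[0.2,-6.5,0],"rot":[0,0,2.9]}
    - {"jaw":0.37,"offset":[0.2,-6.5,0],"rot":[0,0,2.9]}
    - {"jaw":0.37,"offset":[0.2,-6.5,0],"rot":[0,0,2.9]}
    - {"jaw":0.37,"offset":[0.2,-6.5,0],"rot":[0,0,2.9]}
    - {"jaw":0.37,"offset":[0.2,-6,0],"rot":[0,0,2.6]}

```text
time_s: 20.45
eef_pos: [0.4835, 0.0035, 0.1227]
eef_rot: [0.0, 0.986, -0.169, -0.0]
wrist_force: [-5.0, -3.9, 2.8]
opening: 0.368
grasp_force: 2.5
```

```bash
python3 st.py
```

```text
r 130.3 ang 0.447 tool ang 0.454 z 0.1227 F [-5.  -3.9  2.8] 0.3682453597105601
strap top z 0.0807 107
```

apply_moves:
  moves:
    - {"jaw":0.37,"offset":[1,16,0],"rot":[0,0,-7.05]}
    - {"jaw":0.37,"offset":[1,16,0],"rot":[0,0,-7.05]}
    - {"jaw":0.37,"offset":[1,16,0],"rot":[0,0,-7.05]}
    - {"jaw":0.37,"offset":[1,16,0],"rot":[0,0,-7.05]}
    - {"jaw":0.37,"offset":[1,16,0],"rot":[0,0,-7.05]}

```text
time_s: 21.12
eef_pos: [0.4815, -0.0751, 0.1226]
eef_rot: [-0.0, 0.99, 0.14, 0.001]
wrist_force: [0.7, 1.2, 0.0]
opening: 0.375
grasp_force: 0.7
```

apply_moves:
  moves:
    - {"jaw":0.37,"offset":[1,16,0],"rot":[0,0,-7.05]}
    - {"jaw":0.37,"offset":[1,16,0],"rot":[0,0,-7.05]}
    - {"jaw":0.37,"offset":[1,16,0],"rot":[0,0,-7.05]}
    - {"jaw":0.37,"offset":[1,16,0],"rot":[0,0,-7.05]}
    - {"jaw":0.37,"offset":[1,16,0],"rot":[0,0,-7.05]}

```text
time_s: 21.75
eef_pos: [0.5249, -0.1412, 0.1224]
eef_rot: [-0.0, 0.901, 0.433, 0.001]
wrist_force: [-0.9, 1.0, 0.3]
opening: 0.371
grasp_force: 0.6
```

apply_moves:
  moves:
    - {"jaw":0.37,"offset":[0.2,-6,0],"rot":[0,0,2.6]}
    - {"jaw":0.37,"offset":[0.2,-6,0],"rot":[0,0,2.6]}
    - {"jaw":0.37,"offset":[0.2,-6,0],"rot":[0,0,2.6]}
    - {"jaw":0.37,"offset":[0.2,-6,0],"rot":[0,0,2.6]}
    - {"jaw":0.37,"offset":[0.2,-6,0],"rot":[0,0,2.6]}

```text
time_s: 22.38
eef_pos: [0.5042, -0.1193, 0.1226]
eef_rot: [0.0, 0.946, 0.326, 0.001]
wrist_force: [-0.3, -1.4, -0.4]
opening: 0.368
grasp_force: 0.2
```

apply_moves:
  moves:
    - {"jaw":0.37,"offset":[0.1,-3,0],"rot":[0,0,1.3]}
    - {"jaw":0.37,"offset":[0.1,-3,0],"rot":[0,0,1.3]}
    - {"jaw":0.37,"offset":[0.1,-3,0],"rot":[0,0,1.3]}
    - {"jaw":0.37,"offset":[0.1,-3,0],"rot":[0,0,1.3]}
    - {"jaw":0.37,"offset":[0,0,0],"rot":[0,0,0]}

```text
time_s: 23.0
eef_pos: [0.4971, -0.1092, 0.1226]
eef_rot: [0.0, 0.959, 0.282, 0.0]
wrist_force: [2.5, -3.4, 0.4]
opening: 0.371
grasp_force: 1.9
```

```bash
python3 st.py
```

```text
r 130.0 ang -0.455 tool ang -0.458 z 0.1226 F [ 2.5 -3.4  0.4] 0.37075094314894874
strap top z 0.0803 105
handle q -0.464 66
```

Now biting; continue in small steps until it stalls.

apply_moves:
  moves:
    - {"jaw":0.37,"offset":[0.1,-3,0],"rot":[0,0,1.3]}
    - {"jaw":0.37,"offset":[0.1,-3,0],"rot":[0,0,1.3]}
    - {"jaw":0.37,"offset":[0.1,-3,0],"rot":[0,0,1.3]}
    - {"jaw":0.37,"offset":[0.1,-3,0],"rot":[0,0,1.3]}
    - {"jaw":0.37,"offset":[0,0,0],"rot":[0,0,0]}

```text
time_s: 23.68
eef_pos: [0.4915, -0.0992, 0.1226]
eef_rot: [0.001, 0.971, 0.238, 0.0]
wrist_force: [2.9, -6.6, 0.7]
opening: 0.365
grasp_force: 3.8
```

apply_moves:
  moves:
    - {"jaw":0.37,"offset":[0,-2,0],"rot":[0,0,0.9]}
    - {"jaw":0.37,"offset":[0,0,0],"rot":[0,0,0]}
    - {"jaw":0.37,"offset":[0,-2,0],"rot":[0,0,0.9]}
    - {"jaw":0.37,"offset":[0,0,0],"rot":[0,0,0]}
    - {"jaw":0.37,"offset":[0,0,0],"rot":[0,0,0]}

```text
time_s: 24.3
eef_pos: [0.4902, -0.0963, 0.1226]
eef_rot: [0.002, 0.975, 0.222, 0.001]
wrist_force: [5.4, -9.1, -1.8]
opening: 0.371
grasp_force: 5.3
```

```bash
python3 st.py
```

```text
r 129.7 ang -0.343 tool ang -0.335 z 0.1226 F [ 5.4 -9.1 -1.8] 0.37103505371856843
strap top z 0.0801 106
handle q -0.316 32
```

apply_moves:
  moves:
    - {"jaw":0.37,"offset":[0,-2,0],"rot":[0,0,0.5]}
    - {"jaw":0.37,"offset":[0,-2,0],"rot":[0,0,0.5]}
    - {"jaw":0.37,"offset":[0,0,0],"rot":[0,0,0]}
    - {"jaw":0.37,"offset":[0,0,0],"rot":[0,0,0]}
    - {"jaw":0.37,"offset":[0,0,0],"rot":[0,0,0]}

```text
time_s: 24.98
eef_pos: [0.4887, -0.0934, 0.1226]
eef_rot: [0.002, 0.977, 0.214, 0.001]
wrist_force: [6.2, -12.5, -4.2]
opening: 0.37
grasp_force: 6.9
```

```bash
python3 st.py
```

```text
r 129.8 ang -0.318 tool ang -0.317 z 0.1226 F [  6.2 -12.5  -4.2] 0.3704791769683379
strap top z 0.08 108
handle q -0.265 26
```

apply_moves:
  moves:
    - {"jaw":0.37,"offset":[0,-3,0],"rot":[0,0,0.5]}
    - {"jaw":0.37,"offset":[0,-3,0],"rot":[0,0,0.5]}
    - {"jaw":0.37,"offset":[0,0,0],"rot":[0,0,0]}
    - {"jaw":0.37,"offset":[0,0,0],"rot":[0,0,0]}
    - {"jaw":0.37,"offset":[0,0,0],"rot":[0,0,0]}

```text
time_s: 25.65
eef_pos: [0.4865, -0.0891, 0.1227]
eef_rot: [0.003, 0.979, 0.205, 0.001]
wrist_force: [5.9, -17.1, -6.3]
opening: 0.372
grasp_force: 9.2
```

```bash
python3 st.py
```

```text
r 130.1 ang -0.28 tool ang -0.3 z 0.1227 F [  5.9 -17.1  -6.3] 0.3717146410614241
strap top z 0.0808 109
```

Force climbs to 18 N with the strap still at z 80 mm, so the screw is at its hard stop. Back off, open, rise and check.

apply_moves:
  moves:
    - {"jaw":0.37,"offset":[0,7,0],"rot":[0,0,0]}
    - {"jaw":0.37,"offset":[0,7,0],"rot":[0,0,0]}
    - {"jaw":0.6,"offset":[0,0,0],"rot":[0,0,0]}
    - {"jaw":0.6,"offset":[0,0,0],"rot":[0,0,0]}
    - {"jaw":0.6,"offset":[0,0,0],"rot":[0,0,0]}

```text
time_s: 26.32
eef_pos: [0.4899, -0.0978, 0.1218]
eef_rot: [-0.001, 0.979, 0.206, -0.001]
wrist_force: [-0.2, -0.5, 0.6]
opening: 0.599
grasp_force: 0.0
```

apply_moves:
  moves:
    - {"jaw":0.6,"offset":[0,0,-20],"rot":[0,0,0]}
    - {"jaw":0.6,"offset":[0,0,-30],"rot":[0,0,0]}
    - {"jaw":0.6,"offset":[0,0,-30],"rot":[0,0,0]}
    - {"jaw":0.6,"offset":[-40,0,-20],"rot":[0,0,0]}
    - {"jaw":0.6,"offset":[-50,0,0],"rot":[0,0,0]}

```text
time_s: 26.95
eef_pos: [0.4084, -0.1352, 0.2239]
eef_rot: [0.001, 0.978, 0.207, 0.001]
wrist_force: [-0.5, -1.0, -0.5]
opening: 0.597
grasp_force: 0.0
```

apply_moves:
  moves:
    - {"jaw":0.6,"offset":[-20,40,0],"rot":[0,0,0]}
    - {"jaw":0.6,"offset":[0,50,0],"rot":[0,0,0]}
    - {"jaw":0.6,"offset":[0,50,0],"rot":[0,0,0]}
    - {"jaw":0.6,"offset":[0,0,0],"rot":[0,0,0]}
    - {"jaw":0.6,"offset":[0,0,0],"rot":[0,0,0]}

```text
time_s: 27.58
eef_pos: [0.4458, -0.2702, 0.2216]
eef_rot: [-0.001, 0.979, 0.206, -0.0]
wrist_force: [0.5, 0.2, 0.8]
opening: 0.602
grasp_force: 0.0
```

```bash
python3 st.py; python3 chk.py .05 .062 t4.png; python3 - <<'E'
from h import *
rgb,P=cloud('side'); a=cv2.imread('pics/t4.png'); b=cv2.cvtColor(rgb[150:300,240:340],cv2.COLOR_RGB2BGR)
cv2.imwrite('pics/f.png',cv2.hconcat([cv2.resize(a,(400,500)),cv2.resize(b,(400,500),interpolation=2)]))
rgb,P=cloud('top'); x,y,z=P[...,0],P[...,1],P[...,2]
d=np.stack([x*1000-S[0],y*1000-S[1]],-1); cx=d@[np.cos(PS),np.sin(PS)]; cy=d@[-np.sin(PS),np.cos(PS)]
k=(abs(z-.16)<.005)&(cx<-60)&(cx>-145)&(abs(cy)<110); print('knob',np.median(cx[k]),np.median(cy[k]),k.sum())
E
```

```text
r 281.4 ang -0.849 tool ang -0.301 z 0.2216 F [0.5 0.2 0.8] 0.6024855014743804
strap top z 0.0806 106
n 958 cx [-26.8  -1.   27.1] cy [ 40.  106.5 159.6] z 0.0569
tcp clamp -185.67738413441276 -210.99687650166368 222.08552399531206 23.79178259362988 [ 0.8  0.7 -0.4] 0.6004375045458046 0.0
knob -116.7291688483929 -55.424805101377274 78
```

View pics/f.png

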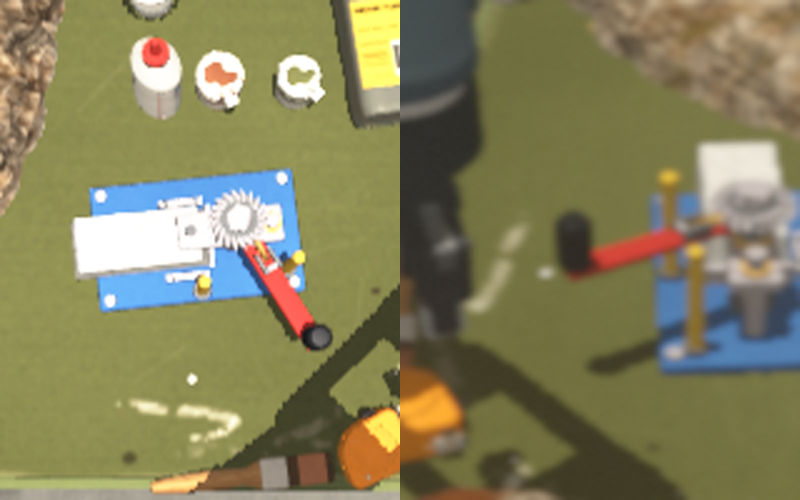

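The top view shows the strap down on the foam, the foam in place, and the bystanders where they stood; the knob is at (317, 337), q ≈ -0.44. The force rose rather softly, so I'll press once more to be sure it's at the hard stop.

```bash
python3 -c "
from h import *
p=c2w(-117,-56.5); print(p)
rows([(p[0],p[1],222,32.3,5),(p[0],p[1],122,32.3,4)])" | sed 's/np.float64//g'
```

```text
[ 496.74807446 -108.58158586]
at [ 446.2 -270.1  222.4   23.8] tilt [ 1.e-04  1.e-04 -1.e+00]
[(22.3), (-25.5), (0.1)] -1.7
[(23.0), (-24.8), (0.1)] -1.7
[(23.7), (-24.1), (0.1)] -1.7
[(24.5), (-23.4), (0.1)] -1.7
[(25.1), (-22.7), (0.1)] -1.7
[(-0.0), (-0.0), (25.0)] -0.0
[(-0.0), (-0.0), (25.0)] -0.0
[(-0.0), (-0.0), (25.0)] -0.0
[(-0.0), (-0.0), (25.0)] -0.0
```

apply_moves:
  moves:
    - {"jaw":0.6,"offset":[22.3,-25.5,0],"rot":[0,0,-1.7]}
    - {"jaw":0.6,"offset":[23,-24.8,0],"rot":[0,0,-1.7]}
    - {"jaw":0.6,"offset":[23.7,-24.1,0],"rot":[0,0,-1.7]}
    - {"jaw":0.6,"offset":[24.5,-23.4,0],"rot":[0,0,-1.7]}
    - {"jaw":0.6,"offset":[25.1,-22.7,0],"rot":[0,0,-1.7]}

```text
time_s: 28.4
eef_pos: [0.497, -0.108, 0.2227]
eef_rot: [0.0, 0.96, 0.279, 0.0]
wrist_force: [-0.0, -0.1, 0.2]
opening: 0.599
grasp_force: 0.0
```

apply_moves:
  moves:
    - {"jaw":0.6,"offset":[0,0,20],"rot":[0,0,0]}
    - {"jaw":0.6,"offset":[0,0,25],"rot":[0,0,0]}
    - {"jaw":0.6,"offset":[0,0,30],"rot":[0,0,0]}
    - {"jaw":0.37,"offset":[0,0,25],"rot":[0,0,0]}
    - {"jaw":0.37,"offset":[0,0,0],"rot":[0,0,0]}

```text
time_s: 29.02
eef_pos: [0.4953, -0.1084, 0.1208]
eef_rot: [-0.001, 0.961, 0.278, -0.002]
wrist_force: [0.1, -0.0, 0.0]
opening: 0.367
grasp_force: 0.0
```

apply_moves:
  moves:
    - {"jaw":0.37,"offset":[0.1,-4,0],"rot":[0,0,1.7]}
    - {"jaw":0.37,"offset":[0.1,-4,0],"rot":[0,0,1.7]}
    - {"jaw":0.37,"offset":[0.1,-4,0],"rot":[0,0,1.7]}
    - {"jaw":0.37,"offset":[0,0,0],"rot":[0,0,0]}
    - {"jaw":0.37,"offset":[0,0,0],"rot":[0,0,0]}

```text
time_s: 29.65
eef_pos: [0.4926, -0.1005, 0.1237]
eef_rot: [0.002, 0.972, 0.234, 0.001]
wrist_force: [3.1, -5.1, -1.1]
opening: 0.371
grasp_force: 3.0
```

```bash
python3 st.py
```

```text
r 129.5 ang -0.38 tool ang -0.359 z 0.1237 F [ 3.1 -5.1 -1.1] 0.3714384989910358
strap top z 0.0808 107
handle q -0.361 43
```

apply_moves:
  moves:
    - {"jaw":0.37,"offset":[0.1,-5,0],"rot":[0,0,2]}
    - {"jaw":0.37,"offset":[0.1,-5,0],"rot":[0,0,2]}
    - {"jaw":0.37,"offset":[0.1,-5,0],"rot":[0,0,2]}
    - {"jaw":0.37,"offset":[0,0,0],"rot":[0,0,0]}
    - {"jaw":0.37,"offset":[0,0,0],"rot":[0,0,0]}

```text
time_s: 30.32
eef_pos: [0.4876, -0.0893, 0.1238]
eef_rot: [0.004, 0.983, 0.183, 0.002]
wrist_force: [6.5, -16.4, -8.9]
opening: 0.371
grasp_force: 8.8
```

```bash
python3 st.py
```

```text
r 129.1 ang -0.285 tool ang -0.254 z 0.1238 F [  6.5 -16.4  -8.9] 0.3713317411135715
strap top z 0.0804 107
```

The force-angle curve is the same as before (18 N at -0.285), so the screw is at its hard stop. Leave and hand in.

apply_moves:
  moves:
    - {"jaw":0.37,"offset":[0,7,0],"rot":[0,0,0]}
    - {"jaw":0.37,"offset":[0,7,0],"rot":[0,0,0]}
    - {"jaw":0.6,"offset":[0,0,0],"rot":[0,0,0]}
    - {"jaw":0.6,"offset":[0,0,0],"rot":[0,0,0]}
    - {"jaw":0.6,"offset":[0,0,0],"rot":[0,0,0]}

```text
time_s: 31.0
eef_pos: [0.4897, -0.098, 0.1222]
eef_rot: [-0.0, 0.983, 0.183, -0.0]
wrist_force: [-0.5, -0.9, -0.5]
opening: 0.604
grasp_force: 0.0
```

apply_moves:
  moves:
    - {"jaw":0.6,"offset":[0,0,-20],"rot":[0,0,0]}
    - {"jaw":0.6,"offset":[0,0,-30],"rot":[0,0,0]}
    - {"jaw":0.6,"offset":[0,0,-30],"rot":[0,0,0]}
    - {"jaw":0.6,"offset":[-40,0,-20],"rot":[0,0,0]}
    - {"jaw":0.6,"offset":[-40,0,0],"rot":[0,0,0]}

```text
time_s: 31.62
eef_pos: [0.4155, -0.1278, 0.224]
eef_rot: [0.001, 0.983, 0.184, 0.001]
wrist_force: [-0.4, 0.6, 0.0]
opening: 0.599
grasp_force: 0.0
```

apply_moves:
  moves:
    - {"jaw":0.6,"offset":[0,0,0],"rot":[0,0,0]}
    - {"jaw":0.6,"offset":[0,0,0],"rot":[0,0,0]}
    - {"jaw":0.6,"offset":[0,0,0],"rot":[0,0,0]}
    - {"jaw":0.6,"offset":[0,0,0],"rot":[0,0,0]}
    - {"jaw":0.6,"offset":[0,0,0],"rot":[0,0,0]}

```text
time_s: 32.25
eef_pos: [0.4157, -0.1272, 0.2221]
eef_rot: [-0.0, 0.983, 0.184, -0.0]
wrist_force: [-0.1, 0.7, -0.2]
opening: 0.599
grasp_force: 0.0
```

```bash
python3 chk.py .05 .062 t5.png; python3 st.py; python3 -c "
from h import *
print(ctrl.hand_in())"
```

```text
n 956 cx [-26.8  -1.1  27.1] cy [ 39.9 105.9 159.3] z 0.0568
tcp clamp -199.6842755068788 -65.89874959504323 222.09739949940732 21.165439278062046 [ 0.9 -0.   0.7] 0.5978041452916703 0.0
r 210.3 ang -0.319 tool ang -0.256 z 0.2221 F [ 0.9 -0.   0.7] 0.5978041452916703
strap top z 0.08 106
handle q -0.438 91
the job is handed in; nothing more can be done
None
```

I handed the job in at about 32 s: the foam is seated against the end stop and released, the screw reads fully tight by handle force and strap height (80 mm), though I did not see the foot on the foam directly, and the bystanders were not touched.

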